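Calibrate the bench scale with the disc weights

TASK

Calibrate the bench scale: with the pan empty press the blue ZERO key fully down and let it up, then stack all the brass disc weights that are out on the blue mat flat on the pan, centred on it, the biggest at the bottom and each next one no bigger than the one below. With the stack standing by itself press the orange CAL key fully down and let it up, then put every weight back on the blue mat, lying flat side by side. ZERO must not be pressed while a weight is on the scale, nor CAL while one still lies on the mat; leave the other things on the bench where they are.

Things in the scene. Friction and masses are not known exactly. Their poses are not given: they have to be found in the camera images.
- scale: white bench scale fixed to the bench, 260 mm (x) by 200 mm (y), 50 mm high; origin at the centre of its underside on the bench (z = 0). Its control panel with the two keys and the display lies at its -x side, the round pan 40 mm to +x of its origin. It stands left or right of the mat, turned up to 0.2 rad
- pan (a point): centre of the top face of the scale's rigid round weighing pan: 150 mm in diameter, flat, no rim, top face 62 mm above the bench, with an engraved ring of 80 mm diameter and a dot at its centre; does not sink under load
- zero_key (a joint): travel of the blue ZERO key (m): 0 up, 0.005 fully down; spring return, fully down at about 5 N
- zero_key_top (a point): centre of the top face of the blue ZERO key, a round push button 22 mm in diameter pressed straight down; at the +y end of the panel, display between the keys; 128 mm from the other key
- cal_key (a joint): travel of the orange CAL key (m): 0 up, 0.005 fully down; spring return, fully down at about 5 N
- cal_key_top (a point): centre of the top face of the orange CAL key, a round push button 22 mm in diameter pressed straight down; at the -y end of the panel
- mat: flat blue antistatic mat fixed to the bench, 220 mm (x) by 320 mm (y), 3 mm thick, no rim; origin at the centre of its underside on the bench (z = 0), turned up to 0.2 rad
- w500: the 500 g weight, a plain brass disc 62 mm in diameter and 20 mm thick, loose, alike on both faces (either way up will do); origin at its middle, halfway through its thickness, z along its axis; may be absent (None from the very start)
- w200a: the 200 g weight, a plain brass disc 50 mm in diameter and 12 mm thick, loose, alike on both faces (either way up will do); origin at its middle, halfway through its thickness, z along its axis; may be absent (None from the very start); one of two alike
- w200b: the 200 g weight, a plain brass disc 50 mm in diameter and 12 mm thick, loose, alike on both faces (either way up will do); origin at its middle, halfway through its thickness, z along its axis; may be absent (None from the very start); one of two alike
- w100: the 100 g weight, a plain brass disc 40 mm in diameter and 9.5 mm thick, loose, alike on both faces (either way up will do); origin at its middle, halfway through its thickness, z along its axis; may be absent (None from the very start)
- w50: the 50 g weight, a plain brass disc 30 mm in diameter and 8.5 mm thick, loose, alike on both faces (either way up will do); origin at its middle, halfway through its thickness, z along its axis; may be absent (None from the very start)
- bin: yellow plastic parts bin, 160 x 110 x 75 mm, open top; origin at the centre of its underside; not part of the job
- frame: black quadcopter frame with four motors, about 235 mm across the diagonals, 48 mm high; origin under its centre on the bench; not part of the job
- spool: spool of solder, 54 mm in diameter, 42 mm high, standing; origin at the centre of its underside; not part of the job
- driver: screwdriver with a blue handle, 190 mm long, lying on the bench beyond the scale and mat; origin under its middle, x along it; not part of the job

How it is judged:
By the outcome, as a careful person would: the job done as asked, in the order asked, and still so for the second after the job is handed in, with the robot touching nothing.
Of w500, w200a, w200b, w100, w50 only 3 to 5 are there at a start; the rules pass over those that are not, and their reading is None.
At some moment in a run one of w500, w200a, w200b, w100, w50 may be knocked a few centimetres aside while the robot is not near it.
It also fails if it takes over 210 s, if anything falls off the work surface, if the arm or the gripper's body presses on something with over 40 N, if the wrist force passes 120 N, or if a joint passes its speed limit or range.

ROBOT

A 6-joint arm with a two-finger parallel gripper is mounted at the origin on the work surface. World frame = base frame: x ahead of the robot, y to its left, z up, the work surface at z = 0. Lengths are in m, angles in degrees, forces in N, time in s.
With the tool pointing down it reaches from about 0.25 to 0.775 m from the base axis. Payload 4 kg.
Tool frame: the origin (TCP) lies on the centre line of the jaws, within the pads' length; the fingertips stand 17 mm ahead of it and the grasp point (between the pads) lies 2 mm behind it; z points along the fingers, y is the direction in which the jaws open and shut (so a half turn about z gives the same grasp; the last joint's range is limited). The gripper opens to 85 mm and grips with 20 to 120 N. Pads are 22 mm wide; open, the fingers measure 114 mm over their backs; the gripper's body (76 mm by 85 mm) begins 54 mm behind the grasp point. The pads swing forward as they close: fully open they stand 13 mm farther back than shut.
Start: joints at [-73.058, 4.996, 78.535, -0, 96.463, -5.907], TCP at [0.214, -0.507, 0.248] pointing down, gripper open.
Joint ranges: [-177.83, 177.83], [-43.37, 116.18], [15.69, 146.23], [-61.86, 241.86], [9.47, 152.12], [-147.06, 147.06]. Speed limits (degrees/s): [159.86, 159.86, 180, 180, 180, 180].

INTERFACE

Orientations are given as [roll, pitch, yaw] about the fixed x, y, z axes, in that order (R = Rz(yaw) Ry(pitch) Rx(roll)).
In Python, from station import bot gives the robot as it stands. The module is installed in compiled form; this text tells all that it offers. Calls block until the motion is done:
- bot.move_ptp(position, orientation): joint-space move of the TCP to a pose.
- bot.move_l(position, feed=0.15, rotation=None): straight line of the TCP; rotation=None keeps the orientation; feed is the mean speed in m/s.
- bot.goto_joints(angles): joint-space move.
- bot.set_gripper(opening, newtons=None): opening from 0.0 (shut) to 1.0 (fully open); newtons is the grip in N (None keeps the last); returns when the fingers have stopped.
- bot.sleep(seconds).
- bot.inverse_kinematics(position, orientation): joint angles nearest the present ones, or None.
- bot.capture(name): name is "side" or "top" or "wrist"; returns a dict with "frame" (480x640x3 uint8, red, green, blue), "vfov" (degrees; the focal length in pixels is half the picture's height over the tangent of half this angle, whatever the lens; pixels are square), "cx", "cy" (the principal point, pixels), "eye" and "orientation" of the camera in the world. Camera axes: x right, y up, looking along -z (the intrinsics and any distortion apply to the point x, -y, -z); pixel columns grow to the right and rows downward; lengths in m; the calibration is good to about 2 mm. The wrist camera is an equidistant fisheye: a pixel r from the principal point sees the ray r / f radians off the axis. A picture is of the moment at which its call begins. There is no depth.
A pose or a line that the arm cannot do raises bot.MotionError and nothing moves.
- bot.close_job(): hands the job in, once; it reports no verdict.
Readings, each from a call of its own:
- bot.read_time(): time.
- bot.read_qpos(): joint angles.
- bot.read_qd(): joint speeds.
- bot.read_joint_torque(): joint torques, N m.
- bot.read_tool_pos(): TCP position.
- bot.read_eef_rot(): TCP orientation.
- bot.read_contact_force(): force on the tool from outside, world axes, zero at the start.
- bot.read_ft_torque(): the same for the moment, N m.
- bot.read_opening(): opening from 0.0 (shut) to 1.0 (fully open).
Only numpy, scipy, OpenCV 4.12 (cv2) and the standard library are available. Lean on these libraries where they do the work, as an engineer would, in place of code of your own. Each camera call takes 0.05 s, during which the arm holds its last target.

## Working session

There is one attempt and no reset: what is moved stays moved. The work goes in short steps, each a Python script; the robot and the scene stay as the last script left them, time stands still between calls to the robot, and variables do not carry over. Pictures are saved under pics/ and viewed, and the job is handed in when it is done.

```bash
mkdir -p pics; ls
python3 - <<'E'
from station import bot
import cv2
for n in("top","side","wrist"):
    c=bot.capture(n); cv2.imwrite(f"pics/{n}0.png",c["frame"][:,:,::-1])
    print(n,{k:v for k,v in c.items() if k!="frame"})
print(bot.read_time(),bot.read_tool_pos(),bot.read_eef_rot(),bot.read_opening())
E
```

```text
pics
top {'vfov': 47.4023216032748, 'cx': 324.1317956133147, 'cy': 244.23720168903878, 'eye': array([ 0.30380105, -0.00422259,  1.50866898]), 'orientation': array([ 11.63140691,   0.31590737, -88.08896934])}
side {'vfov': 55.78551668177323, 'cx': 319.56656023403644, 'cy': 244.99886823221684, 'eye': array([0.52478458, 0.89169746, 0.7853582 ]), 'orientation': array([  51.44453478,   -0.52549814, -174.91932156])}
wrist {'vfov': 65.70646984690485, 'cx': 322.6261211231448, 'cy': 232.54098107879798, 'eye': array([ 0.28425796, -0.47645212,  0.3738319 ]), 'orientation': array([-17.26201314,   0.10813774, -67.17459746])}
0.15 [ 0.21347893 -0.50650566  0.24737756] [-1.79900933e+02 -1.24591293e-02  2.28506831e+01] 1.0063102530372598
```

View pics/top0.png

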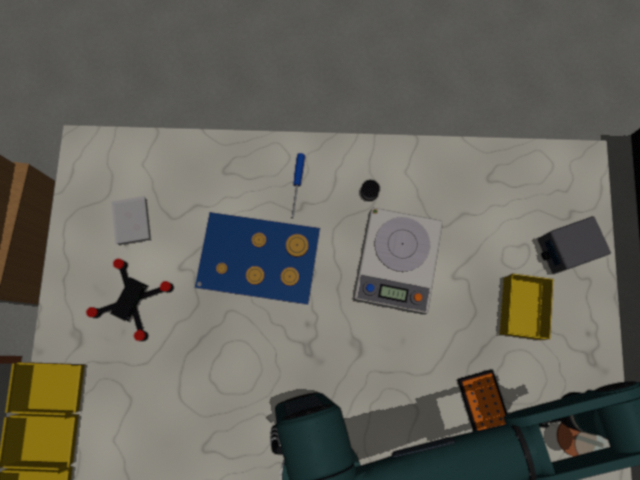

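View pics/side0.png

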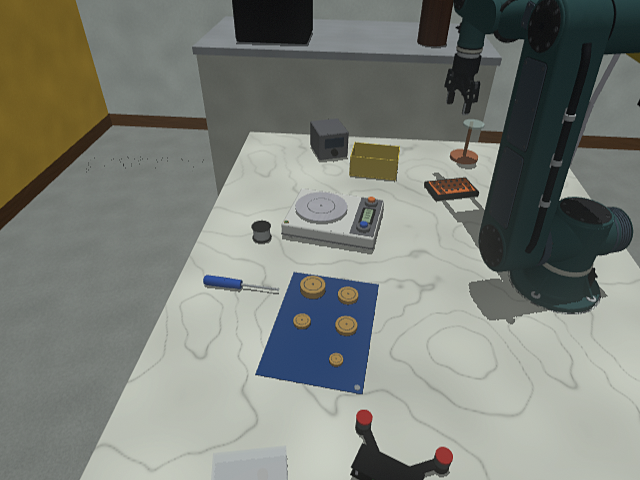

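View pics/wrist0.png

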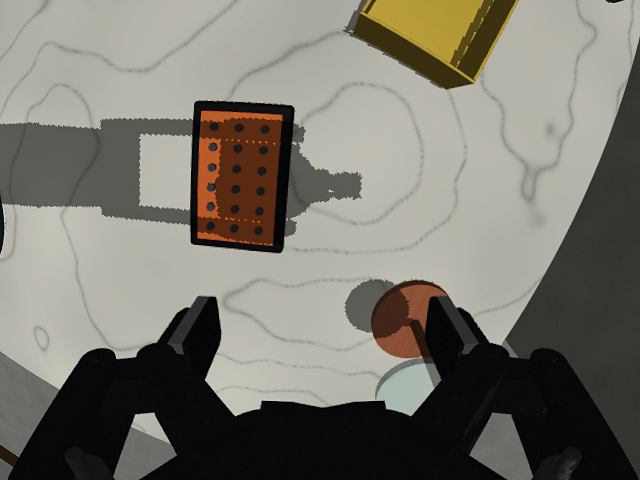

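```bash
cat > h.py <<'E'
from station import bot
import numpy as np, cv2
from scipy.spatial.transform import Rotation as Rn
def rays(c,uv,fish):
    f=240/np.tan(np.radians(c["vfov"]/2)); uv=np.atleast_2d(uv).astype(float)
    x=(uv[:,0]-c["cx"])/f; y=(uv[:,1]-c["cy"])/f
    if fish:
        r=np.hypot(x,y)+1e-12; d=np.stack([x/r*np.sin(r),-y/r*np.sin(r),-np.cos(r)],1)
    else: d=np.stack([x,-y,-np.ones_like(x)],1)
    return Rn.from_euler("xyz",c["orientation"],degrees=True).apply(d)
def toplane(c,uv,z,fish=False):
    d=rays(c,uv,fish); return c["eye"]+d*((z-c["eye"][2])/d[:,2])[:,None]
MASK=dict(brass=((14,90,90),(26,255,255)),blue=((100,120,30),(125,255,255)),orange=((5,150,100),(14,255,255)))
def blobs(c,col,mina=30):
    hsv=cv2.cvtColor(c["frame"],cv2.COLOR_RGB2HSV); m=cv2.inRange(hsv,*MASK[col])
    m=cv2.morphologyEx(m,cv2.MORPH_CLOSE,np.ones((5,5),np.uint8))
    cs,_=cv2.findContours(m,cv2.RETR_EXTERNAL,cv2.CHAIN_APPROX_NONE)
    return [k for k in cs if cv2.contourArea(k)>mina]
def circ(c,k,z,fish=False):
    p=toplane(c,k[:,0,:],z,fish)[:,:2].astype(np.float32)
    (x,y),(a,b),_=cv2.fitEllipse(p); return x,y,a,b
def save(c,n): cv2.imwrite(f"pics/{n}.png",c["frame"][:,:,::-1])
E
python3 - <<'E'
from h import *
for n in("top","side"):
    c=bot.capture(n)
    for col,z in(("brass",.015),("blue",.003),("orange",.055)):
        for k in blobs(c,col): print(n,col,np.mean(k[:,0,:],0).round(),cv2.contourArea(k),np.round(circ(c,k,z),4))
E
```

```text
top brass [  2. 438.] 58.5 [0.0741 0.8381 0.0095 0.0894]
top brass [ 37. 423.] 5447.0 [0.127  0.7378 0.2022 0.319 ]
top brass [530. 306.] 2500.0 [ 0.4583 -0.5526  0.1299  0.1979]
top brass [290. 276.] 219.0 [0.5182 0.1067 0.0459 0.047 ]
top brass [255. 275.] 218.5 [0.5184 0.203  0.046  0.0469]
top brass [221. 268.] 62.0 [0.5348 0.2962 0.0238 0.0263]
top brass [297. 245.] 341.0 [0.607  0.0909 0.0588 0.059 ]
top brass [259. 240.] 130.0 [0.6185 0.198  0.0363 0.037 ]
top brass [ 10. 218.] 906.0 [0.7561 0.8985 0.0307 0.507 ]
top blue [370. 287.] 38.5 [ 0.4956 -0.1157  0.0196  0.0202]
top blue [258. 258.] 8248.5 [0.5704 0.1997 0.2444 0.378 ]
top blue [299. 169.] 173.5 [0.8334 0.0954 0.0191 0.1177]
top orange [572. 449.] 46.5 [ 0.0983 -0.6249  0.0237  0.0308]
top orange [476. 406.] 253.5 [ 0.1961 -0.3905  0.0441  0.0839]
top orange [477. 379.] 69.5 [ 0.2575 -0.3828  0.0093  0.0859]
top orange [418. 297.] 36.5 [ 0.4681 -0.2403  0.0176  0.0197]
side brass [336. 359.] 113.0 [0.5364 0.302  0.0273 0.0282]
side brass [346. 325.] 280.0 [0.5194 0.2072 0.0459 0.0522]
side brass [302. 320.] 160.0 [0.6199 0.203  0.0368 0.0379]
side brass [348. 295.] 235.5 [0.5195 0.1119 0.0458 0.054 ]
side brass [312. 287.] 399.0 [0.6066 0.0909 0.0585 0.0758]
side brass [374. 161.] 1515.0 [ 0.4524 -0.5808  0.1995  0.2856]
side brass [38. 90.] 15406.5 [ 2.4543 -1.8653  0.5299  3.8476]
side blue [222. 282.] 295.5 [0.8367 0.084  0.0322 0.1208]
side blue [321. 329.] 9797.5 [0.5699 0.2087 0.2556 0.3627]
side orange [452. 187.] 251.0 [ 0.2178 -0.358   0.0813  0.1354]
```

Run:
```python
from h import *
t=bot.read_time()
bot.move_ptp([0.47,0.0,0.30],[180,0,0]); print(bot.read_time()-t, bot.read_tool_pos(),bot.read_eef_rot(),bot.read_qpos())
c=bot.capture("wrist"); save(c,"w1"); print(c["eye"],c["orientation"])
```

```text
2.05 [ 0.47006563 -0.00063809  0.29987398] [ 1.79981817e+02  1.08731312e-02 -5.58797914e-02] [-6.98069059e+00 -5.50499495e+00  8.31981699e+01 -1.98176657e-02
  1.02315426e+02  8.30709620e+01]
[ 5.46791787e-01 -9.21199575e-06  4.26413705e-01] [-1.72904945e+01  5.00072962e-04 -9.00819599e+01]
```

View pics/w1.png

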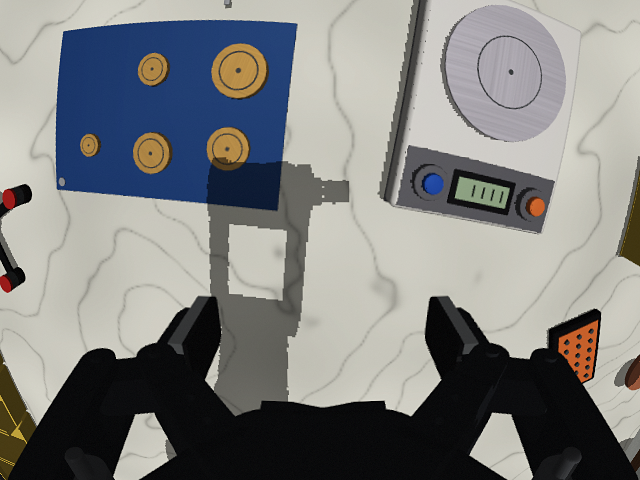

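```bash
cat >> h.py <<'E'
def pix_dot(c,u,v,w=6):
    g=cv2.cvtColor(c["frame"],cv2.COLOR_RGB2GRAY).astype(float)[v-w:v+w+1,u-w:u+w+1]
    wt=np.clip(np.median(g)-15-g,0,None); yy,xx=np.mgrid[v-w:v+w+1,u-w:u+w+1]
    return (wt*xx).sum()/wt.sum(),(wt*yy).sum()/wt.sum()
E
python3 - <<'E'
from h import *
c=bot.capture("wrist"); F=True
for k in blobs(c,"brass"):
    m=np.mean(k[:,0,:],0)
    if m[1]<200 and m[0]<320: print("brass",m.round(),np.round(circ(c,k,.014,F),4))
for col in("blue","orange"):
    for k in blobs(c,col): print(col,np.mean(k[:,0,:],0).round(),np.round(circ(c,k,.056,F),4))
d=pix_dot(c,511,72); print(d,toplane(c,d,.062,F))
k=max((k for k in blobs(c,"blue")),key=cv2.contourArea)
h=cv2.convexHull(k); ap=cv2.approxPolyDP(h,8,True)[:,0,:]; print(ap, toplane(c,ap,.003,F).round(3))
g=cv2.cvtColor(c["frame"],cv2.COLOR_RGB2HSV); print(g[60,470],g[30,435],g[100,540],g[100,570])
for u,v in((511,72),):
    pass
# ring: contour of dark ring
gr=cv2.cvtColor(c["frame"],cv2.COLOR_RGB2GRAY); b=(gr<110).astype(np.uint8); b[:,:470]=0;b[:,552:]=0;b[:28]=0;b[118:]=0
ys,xs=np.nonzero(b); s=np.hypot(xs-511,ys-72); sel=(s>20)&(s<50); p=toplane(c,np.stack([xs[sel],ys[sel]],1),.062,F)[:,:2].astype(np.float32); print(len(p),cv2.fitEllipse(p))
t=bot.capture("top"); save(t,"t1")
for k in blobs(t,"brass"): 
    m=np.mean(k[:,0,:],0)
    if 200<m[0]<310: print("top",np.round(circ(t,k,.014),4))
E
```

```text
brass [ 89. 145.] [0.5351 0.2963 0.0278 0.0283]
brass [151. 153.] [0.5179 0.2047 0.0483 0.0485]
brass [227. 147.] [0.5215 0.1072 0.0395 0.0512]
brass [152.  69.] [0.6185 0.1986 0.0379 0.038 ]
brass [239.  70.] [0.6061 0.0929 0.0615 0.0619]
blue [432. 183.] [ 0.4847 -0.1139  0.0212  0.0236]
blue [177. 111.] [0.567  0.1738 0.2216 0.3344]
orange [636. 384.] [ 0.1373 -0.5783  0.0275  0.0426]
orange [581. 349.] [ 0.2475 -0.3843  0.0687  0.1349]
orange [537. 207.] [ 0.4623 -0.2465  0.0202  0.0209]
(np.float64(510.66808964781217), np.float64(71.53735325506938)) [[ 0.60927484 -0.19673292  0.062     ]]
[[296  24]
 [276 209]
 [ 57 189]
 [ 63  32]] [[0.66  0.03  0.003]
 [0.444 0.055 0.003]
 [0.479 0.371 0.003]
 [0.696 0.346 0.003]]
[139  12 175] [ 17   9 206] [131  12 174] [ 19  10 204]
260 ((0.6093011498451233, -0.1966661959886551), (0.07853801548480988, 0.07870109379291534), 37.747013092041016)
top [0.5232 0.1186 0.0214 0.035 ]
top [0.5185 0.2033 0.0461 0.0468]
top [0.535  0.2963 0.0248 0.0261]
top [0.6103 0.1117 0.0151 0.0522]
top [0.6187 0.1983 0.0359 0.0371]
```

Run:
```python
import cv2,numpy as np
a=cv2.imread("pics/w1.png")[150:230,400:560]; cv2.imwrite("pics/z1.png",cv2.resize(a,None,fx=5,fy=5,interpolation=0))
b=cv2.imread("pics/top0.png")[270:320,350:440]; c=cv2.imread("pics/side0.png")[185:240,330:400]
b=cv2.resize(b,None,fx=5,fy=5,interpolation=0);c=cv2.resize(c,None,fx=5,fy=5,interpolation=0)
o=np.zeros((275,800,3),np.uint8);o[:250,:450]=b;o[:275,450:]=c;cv2.imwrite("pics/z2.png",o)
```

```text
(no output)
```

View pics/z1.png

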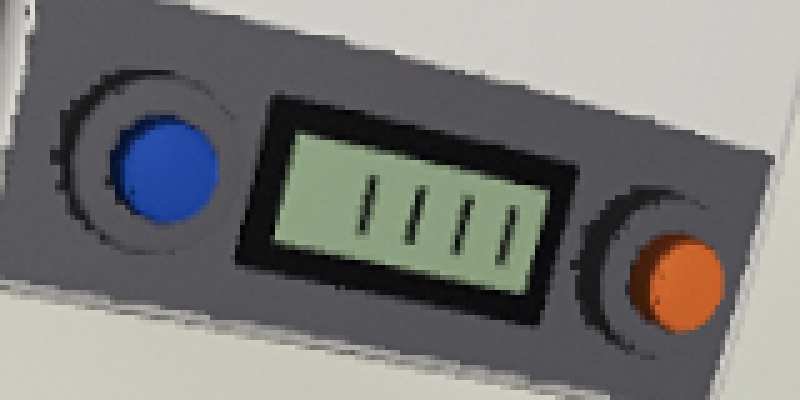

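View pics/z2.png

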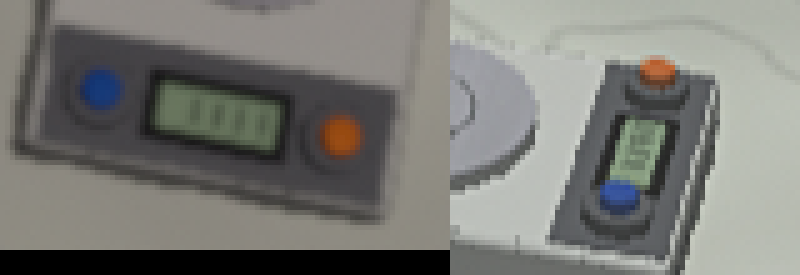

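Run:
```python
from h import *
C={n:bot.capture(n) for n in("top","side","wrist")}
P=dict(zero=dict(wrist=(433.5,184),top=(370.1,287.8),side=(363.8,223)),cal=dict(wrist=(536.4,206.6),top=(418.1,297),side=(371.4,198.8)))
for k,v in P.items():
  for use in(("wrist","top","side"),("wrist","side"),("wrist","top")):
    A=np.zeros((3,3));b=np.zeros(3)
    for n in use:
        d=rays(C[n],v[n],n=="wrist")[0];d/=np.linalg.norm(d);M=np.eye(3)-np.outer(d,d);A+=M;b+=M@C[n]["eye"]
    p=np.linalg.solve(A,b);print(k,use,p.round(4))
  for n in v:print(n,toplane(C[n],v[n],.065,n=="wrist")[0].round(4))
```

```text
zero ('wrist', 'top', 'side') [ 0.4866 -0.1115  0.0686]
zero ('wrist', 'side') [ 0.4869 -0.1106  0.0695]
zero ('wrist', 'top') [ 0.4862 -0.1117  0.067 ]
wrist [ 0.4856 -0.1121  0.065 ]
top [ 0.4866 -0.1121  0.065 ]
side [ 0.4871 -0.1168  0.065 ]
cal ('wrist', 'top', 'side') [ 0.4658 -0.2387  0.0665]
cal ('wrist', 'side') [ 0.4658 -0.2381  0.0669]
cal ('wrist', 'top') [ 0.4655 -0.2384  0.0676]
wrist [ 0.4645 -0.2397  0.065 ]
top [ 0.4663 -0.2392  0.065 ]
side [ 0.4664 -0.2406  0.065 ]
```

```bash
cat >> h.py <<'E'
D=[180,0,0]
def press(x,y,ztop=.067,fmax=11):
    t=bot.read_time(); bot.move_ptp([x,y,ztop+.035],D); bot.set_gripper(0.0)
    bot.move_l([x,y,ztop+.021],feed=.1); z=ztop+.021; f0=bot.read_contact_force()[2]
    while z>ztop+.002:
        z-=.001; bot.move_l([x,y,z],feed=.03); f=bot.read_contact_force()[2]-f0; print(round(z,4),bot.read_tool_pos()[2].round(4),f.round(2))
        if f>fmax: break
    bot.sleep(.2); bot.move_l([x,y,ztop+.045],feed=.15); print("t",bot.read_time()-t,bot.read_time())
E
python3 - <<'E'
from h import *
press(.4863,-.1118)
print(bot.read_opening()); t=bot.capture("wrist"); save(t,"w2")
E
```

```text
0.087 0.0872 0.02
0.086 0.0862 0.84
0.085 0.0851 2.42
0.084 0.0841 2.71
0.083 0.0832 3.8
0.082 0.083 7.55
0.081 0.0829 11.09
t 4.275 6.875
0.00033766988242214243
```

View pics/w2.png

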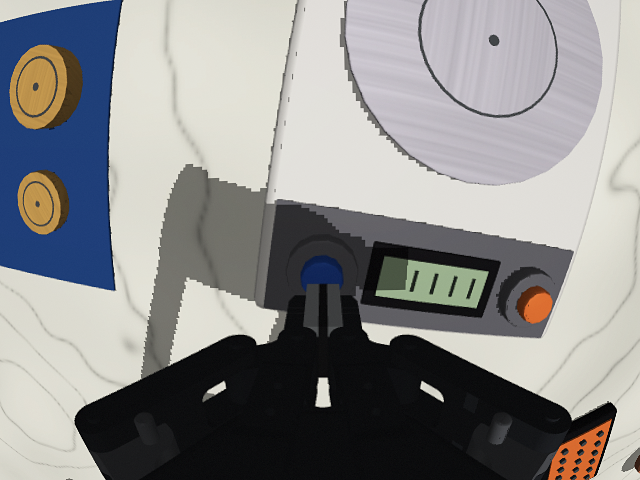

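Run:
```python
from h import *
x,y=.4863,-.1118
bot.move_l([x,y,.094],feed=.1);bot.sleep(.3);f0=bot.read_contact_force()[2]
for z in (.090,.089,.088,.087,.086,.085,.083,.080,.078):
    bot.move_l([x,y,z],feed=.03);bot.sleep(.1); print(z,bot.read_tool_pos()[2].round(4),(bot.read_contact_force()[2]-f0).round(2))
c=bot.capture("side");save(c,"s2");cv2.imwrite("pics/z3.png",cv2.resize(c["frame"][185:245,310:400,::-1],None,fx=6,fy=6,interpolation=0))
bot.move_l([x,y,.115],feed=.15);print(bot.read_time())
```

```text
0.09 0.09 1.62
0.089 0.089 1.59
0.088 0.0881 1.26
0.087 0.0872 2.33
0.086 0.0862 3.49
0.085 0.0851 4.42
0.083 0.0832 5.94
0.08 0.0829 17.33
0.078 0.0827 25.94
11.1917
```

View pics/z3.png

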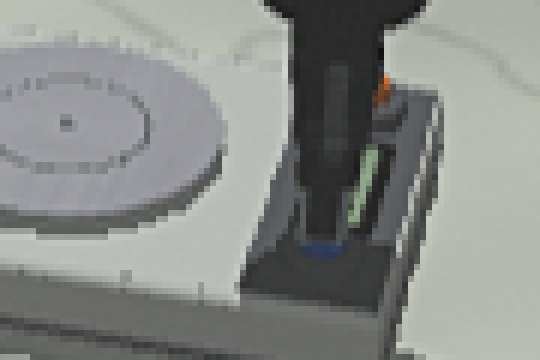

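Run:
```python
from h import *
t0=bot.read_time()
bot.set_gripper(.4); bot.move_ptp([.42,0.0,.035],D)
for op,zs in((.4,.027),(.8,.020)):
    if op!=.4: bot.move_l([.42,0,.03],feed=.1); bot.set_gripper(op)
    bot.move_l([.42,0,zs],feed=.1);bot.sleep(.15);f0=bot.read_contact_force()[2];z=zs
    while z>.001:
        z-=.001;bot.move_l([.42,0,z],feed=.04);f=bot.read_contact_force()[2]-f0
        if f>4: break
    print(op,z,bot.read_tool_pos()[2],f,bot.read_opening())
bot.move_l([.42,0,.06],feed=.2);print(bot.read_time()-t0,bot.read_time())
```

```text
0.4 0.014999999999999989 0.016187295686018514 8.760806957518254 0.3999521227710765
0.8 0.00899999999999999 0.00977562382009847 5.4598521284615185 0.798237565742009
8.7666 19.9583
```

```bash
cat >> h.py <<'E'
SZ={"w500":(.062,.020),"w200":(.050,.012),"w100":(.040,.0095),"w50":(.030,.0085)}
PAN=(.6093,-.1967)
off=lambda o:np.interp(o,[0,.4,.8,1],[.019,.0163,.010,.006])
def see(c=None,zb=.003):
    "top-camera view of brass on mat: list (name,x,y,d)"
    c=c or bot.capture("top"); out=[]
    for k in blobs(c,"brass"):
        m=np.mean(k[:,0,:],0)
        if not(180<m[0]<345 and 195<m[1]<325): continue
        _,_,a,b=circ(c,k,.015); d=np.sqrt(a*b)
        n=min(SZ,key=lambda n:abs(SZ[n][0]-.0035-d)); x,y,a,b=circ(c,k,zb+SZ[n][1]); out.append((n,round(float(x),4),round(float(y),4),round(float(d),4)))
    return out
def pick(n,x,y,zb,clear=.0025,yaw=0,N=40):
    d,h=SZ[n]; o=d/.085; R=[180,0,yaw]; z=zb+clear+off(o)
    bot.set_gripper(min(1,o+.17)); bot.move_ptp([x,y,z+.05],R); bot.move_l([x,y,z],feed=.12)
    bot.set_gripper(max(0,o-.15),N); op=bot.read_opening(); bot.move_l([x,y,z+.05],feed=.15)
    print("pick",n,"open",round(op,3),"exp",round(o,3),"after",round(bot.read_opening(),3),"t",round(bot.read_time(),1)); return op
def place(n,x,y,zb,clear=.0025,yaw=0,up=.06):
    d,h=SZ[n]; o=d/.085; R=[180,0,yaw]; z=zb+clear+off(o)+.0008
    bot.move_ptp([x,y,z+.03],R); bot.move_l([x,y,z],feed=.08); print("force",bot.read_contact_force().round(1),bot.read_opening())
    bot.sleep(.1); bot.set_gripper(min(1,o+.17)); bot.move_l([x,y,z+up],feed=.15); print("t",round(bot.read_time(),1))
E
python3 - <<'E'
from h import *
c=bot.capture("top");L=see(c);print(L)
n,x,y,d=[q for q in L if q[0]=="w500"][0] if any(q[0]=="w500" for q in L) else ("w500",.6052,.0907,0)
if np.hypot(x-.6052,y-.0907)<.004 or True:
    pick("w500",x,y,.003)
c=bot.capture("wrist");save(c,"w3");c=bot.capture("side");save(c,"s3")
E
```

```text
[('w200', 0.5182, 0.1068, 0.0464), ('w200', 0.5184, 0.2031, 0.0465), ('w50', 0.5354, 0.2968, 0.0254), ('w500', 0.6051, 0.0903, 0.0589), ('w100', 0.6191, 0.1984, 0.0366)]
pick w500 open 0.704 exp 0.729 after 0.709 t 22.4
```

View pics/w3.png

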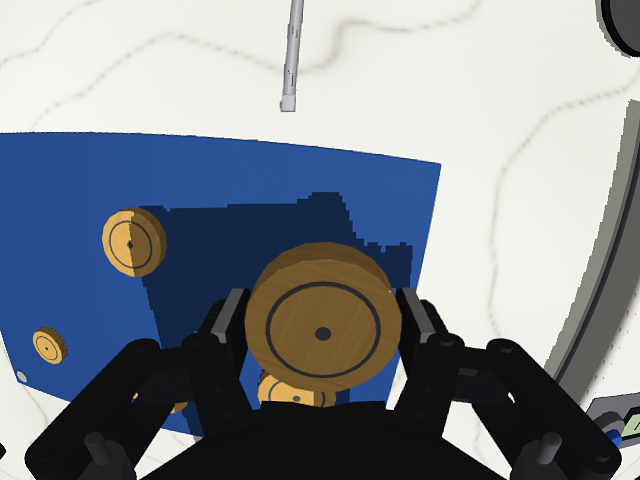

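```bash
sed -i 's/bot.move_l(\[x,y,z+.05\],feed=.15)$/XX/; s/op=bot.read_opening(); bot.move_l(\[x,y,z+.05\],feed=.15)/op=bot.read_opening(); bot.move_l([x,y,max(z+.05,lift)],feed=.2)/; s/yaw=0,N=40)/yaw=0,N=40,lift=.13)/' h.py; grep -n lift h.py
python3 - <<'E'
from h import *
p=bot.read_tool_pos(); bot.move_l([p[0],p[1],.12],feed=.2)
place("w500",*PAN,.062,up=.1)
c=bot.capture("wrist");save(c,"w4")
for k in blobs(c,"brass"):
    m=np.mean(k[:,0,:],0); print(m.round(),cv2.contourArea(k),np.round(circ(c,k,.082,True),4))
t=bot.capture("top");save(t,"t4")
for k in blobs(t,"brass"):
    m=np.mean(k[:,0,:],0)
    if 370<m[0]<440: print("top",m,np.round(circ(t,k,.082),4))
print(see(t))
E
```

```text
47:def pick(n,x,y,zb,clear=.0025,yaw=0,N=40,lift=.13):
force [-2.3  3.3  2. ] 0.7049020003914569
t 25.8
[613. 355.] 382.0 [ 0.4974 -0.4762  0.0134  0.1091]
[  2. 298.] 135.0 [0.551  0.1001 0.0108 0.0345]
[ 46. 300.] 869.5 [0.5569 0.0369 0.0367 0.037 ]
[351. 276.] 159.0 [ 0.5873 -0.2132  0.0062  0.0186]
[339. 212.] 708.5 [ 0.6299 -0.2067  0.0115  0.0347]
[214. 102.] 280.5 [ 0.6987 -0.1309  0.0117  0.0118]
[('w200', 0.5182, 0.1067, 0.0465), ('w200', 0.5183, 0.2031, 0.0465), ('w50', 0.5354, 0.2966, 0.0256), ('w100', 0.6191, 0.1984, 0.0366)]
```

View pics/w4.png

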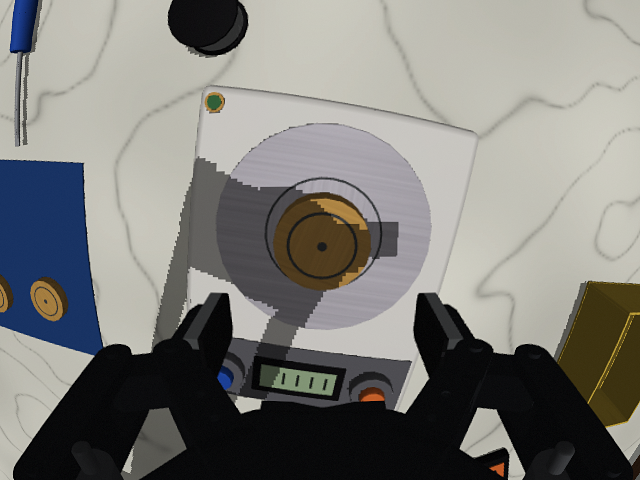

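Run:
```python
from h import *
c=bot.capture("wrist"); d=pix_dot(c,322,246,4); print(d,toplane(c,d,.082,True)[0].round(4))
hsv=cv2.cvtColor(c["frame"],cv2.COLOR_RGB2HSV);m=cv2.inRange(hsv,(10,80,30),(28,255,255));m[:,:260]=0;m[:,390:]=0;m[:180]=0;m[300:]=0
k=max(cv2.findContours(cv2.morphologyEx(m,cv2.MORPH_CLOSE,np.ones((7,7))),cv2.RETR_EXTERNAL,cv2.CHAIN_APPROX_NONE)[0],key=cv2.contourArea)
print(circ(c,k,.082,True))
```

```text
(np.float64(nan), np.float64(nan)) [nan nan nan]
(0.6097065210342407, -0.19499841332435608, 0.06057826057076454, 0.06429696828126907)h.py:26: RuntimeWarning: invalid value encountered in scalar divide
  return (wt*xx).sum()/wt.sum(),(wt*yy).sum()/wt.sum()
```

```bash
cat > run1.py <<'E'
from h import *
import sys
d=toplane(bot.capture("wrist"),(322,246),.082,True)[0].round(4); print("dot",d)
base=[("w200",.5182,.1067),("w200",.5183,.2031),("w100",.6191,.1984),("w50",.5354,.2966)]
zb=.082
for i,(n,bx,by) in enumerate(base):
    L=see(); left=base[i:]
    if len(L)!=len(left) or any(min(np.hypot(q[1]-b[1],q[2]-b[2]) for q in L)>.006 for b in left): print("MOVED",L); sys.exit()
    q=min(L,key=lambda q:np.hypot(q[1]-bx,q[2]-by))
    op=pick(n,q[1],q[2],.003)
    if abs(op-SZ[n][0]/.085+.02)>.05: print("BAD GRIP"); sys.exit()
    place(n,*PAN,zb,up=.05); zb+=SZ[n][1]
c=bot.capture("side");save(c,"s5");cv2.imwrite("pics/z5.png",cv2.resize(c["frame"][170:240,270:400,::-1],None,fx=6,fy=6,interpolation=0))
save(bot.capture("wrist"),"w5")
E
python3 run1.py
```

```text
dot [ 0.608  -0.1951  0.082 ]Traceback (most recent call last):
  File "run1.py", line 10, in <module>
    op=pick(n,q[1],q[2],.003)
  File "h.py", line 50, in pick
    bot.set_gripper(max(0,o-.15),N); op=bot.read_opening(); XX
                                                            ^^
NameError: name 'XX' is not defined
```

```bash
sed -i 's/ XX$/ bot.move_l([x,y,max(z+.05,lift)],feed=.2)/' h.py; sed -n 44,58p h.py
cat > patch.py <<'E'
s=open("run1.py").read()
s=s.replace('d=toplane','p=bot.read_tool_pos();print(p,bot.read_opening());bot.move_l([p[0],p[1],.13],feed=.2);print(bot.read_opening());place("w200",*PAN,.082,up=.05)\nd=toplane',1).replace('base=[("w200",.5182,.1067),','base=[').replace('zb=.082','zb=.094').replace('d=toplane(bot.capture("wrist"),(322,246),.082,True)[0].round(4); print("dot",d)','save(bot.capture("wrist"),"w4b")')
open("run2.py","w").write(s)
E
python3 patch.py; python3 run2.py
```

```text
_,_,a,b=circ(c,k,.015); d=np.sqrt(a*b)
        n=min(SZ,key=lambda n:abs(SZ[n][0]-.0035-d)); x,y,a,b=circ(c,k,zb+SZ[n][1]); out.append((n,round(float(x),4),round(float(y),4),round(float(d),4)))
    return out
def pick(n,x,y,zb,clear=.0025,yaw=0,N=40,lift=.13):
    d,h=SZ[n]; o=d/.085; R=[180,0,yaw]; z=zb+clear+off(o)
    bot.set_gripper(min(1,o+.17)); bot.move_ptp([x,y,z+.05],R); bot.move_l([x,y,z],feed=.12)
    bot.set_gripper(max(0,o-.15),N); op=bot.read_opening(); bot.move_l([x,y,max(z+.05,lift)],feed=.2)
    print("pick",n,"open",round(op,3),"exp",round(o,3),"after",round(bot.read_opening(),3),"t",round(bot.read_time(),1)); return op
def place(n,x,y,zb,clear=.0025,yaw=0,up=.06):
    d,h=SZ[n]; o=d/.085; R=[180,0,yaw]; z=zb+clear+off(o)+.0008
    bot.move_ptp([x,y,z+.03],R); bot.move_l([x,y,z],feed=.08); print("force",bot.read_contact_force().round(1),bot.read_opening())
    bot.sleep(.1); bot.set_gripper(min(1,o+.17)); bot.move_l([x,y,z+up],feed=.15); print("t",round(bot.read_time(),1))
[0.51957514 0.10677021 0.02049069] 0.5648366377382872
0.559830938424669
force [-1.2  2.1  1.6] 0.5625591889446048
t 31.8
pick w200 open 0.562 exp 0.588 after 0.561 t 35.2
force [-0.1  2.4  1.2] 0.5628805436333506
t 38.1
MOVED [('w50', 0.5288, 0.2548, 0.0259), ('w100', 0.6191, 0.1984, 0.0366)]
```

Run:
```python
from h import *
save(bot.capture("wrist"),"w5");c=bot.capture("side");cv2.imwrite("pics/z5.png",cv2.resize(c["frame"][150:250,270:400,::-1],None,fx=6,fy=6,interpolation=0))
```

```text
(no output)
```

View pics/w5.png

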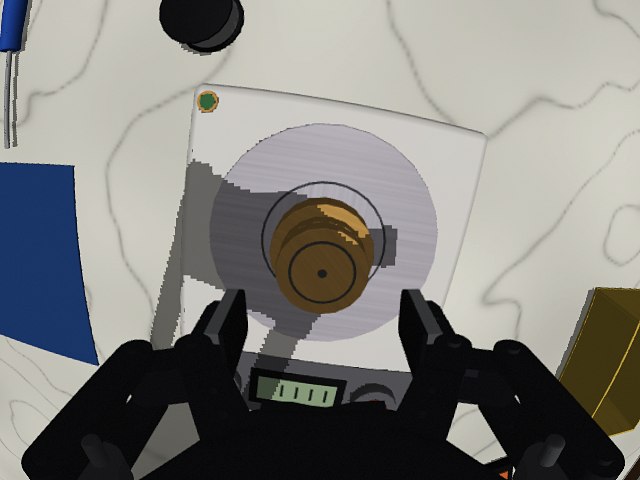

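View pics/z5.png

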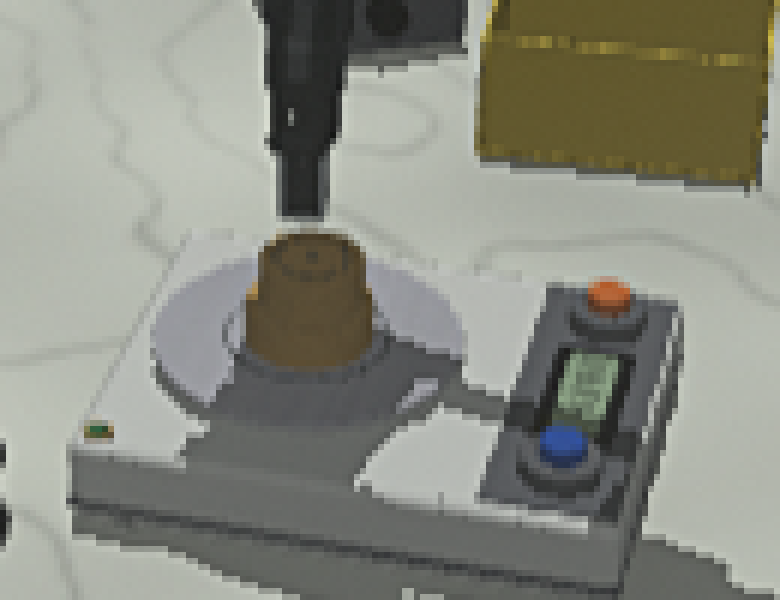

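```bash
cat > run3.py <<'E'
from h import *
import sys
print("dot",toplane(bot.capture("wrist"),(322,273),.106,True)[0].round(4))
base=[("w100",.6191,.1984),("w50",.5288,.2548)]
zb=.106
for i,(n,bx,by) in enumerate(base):
    L=see(); left=base[i:]
    if len(L)!=len(left) or any(min(np.hypot(q[1]-b[1],q[2]-b[2]) for q in L)>.006 for b in left): print("MOVED",L); sys.exit()
    q=min(L,key=lambda q:np.hypot(q[1]-bx,q[2]-by))
    op=pick(n,q[1],q[2],.003,lift=.16)
    if abs(op-SZ[n][0]/.085+.02)>.05: print("BAD GRIP"); sys.exit()
    place(n,*PAN,zb,up=.05); zb+=SZ[n][1]
c=bot.capture("side");save(c,"s6");cv2.imwrite("pics/z6.png",cv2.resize(c["frame"][150:250,270:400,::-1],None,fx=6,fy=6,interpolation=0))
save(bot.capture("wrist"),"w6")
E
python3 run3.py
```

```text
dot [ 0.607  -0.1952  0.106 ]
pick w100 open 0.439 exp 0.471 after 0.436 t 41.9
force [0.4 2.1 1.2] 0.4402858683781013
t 44.8
pick w50 open 0.318 exp 0.353 after 0.32 t 48.5
force [ 0.5  1.  -1.1] 0.3180004672117956
t 51.6
```

View pics/z6.png

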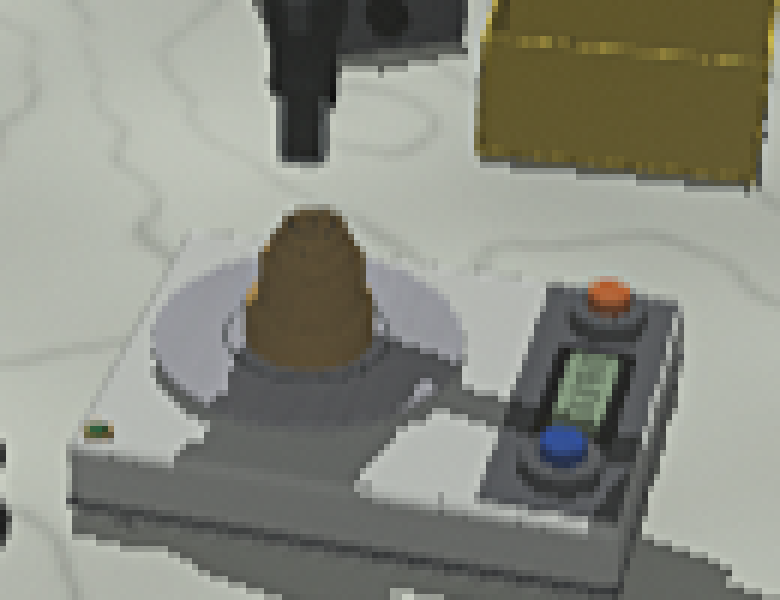

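View pics/w6.png

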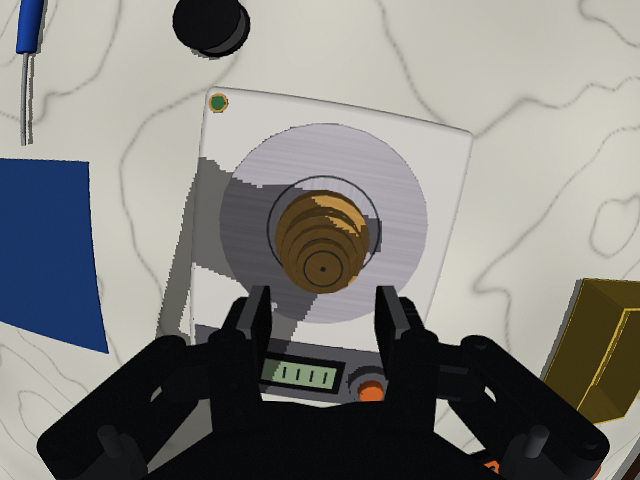

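```bash
sed -i 's/bot.move_l(\[x,y,ztop+.021\],feed=.1)/bot.move_l([x,y,ztop+.021],feed=.1);bot.sleep(.2)/' h.py
python3 - <<'E'
from h import *
p=bot.read_tool_pos(); bot.move_l([p[0]-.05,p[1],p[2]],feed=.2)
print("mat",see())
press(.4656,-.2386,ztop=.071,fmax=20)
save(bot.capture("wrist"),"w7");c=bot.capture("side");cv2.imwrite("pics/z7.png",cv2.resize(c["frame"][150:250,270:400,::-1],None,fx=6,fy=6,interpolation=0))
E
```

```text
mat []
0.091 0.0911 -0.68
0.09 0.0899 -0.52
0.089 0.0889 -0.08
0.088 0.0881 0.52
0.087 0.0873 1.58
0.086 0.0862 1.93
0.085 0.0852 2.14
0.084 0.0842 2.33
0.083 0.0832 4.76
0.082 0.083 7.88
0.081 0.0829 11.84
0.08 0.0828 16.34
0.079 0.0828 19.68
0.078 0.0827 23.08
t 5.658300000000004 57.825
```

View pics/w7.png

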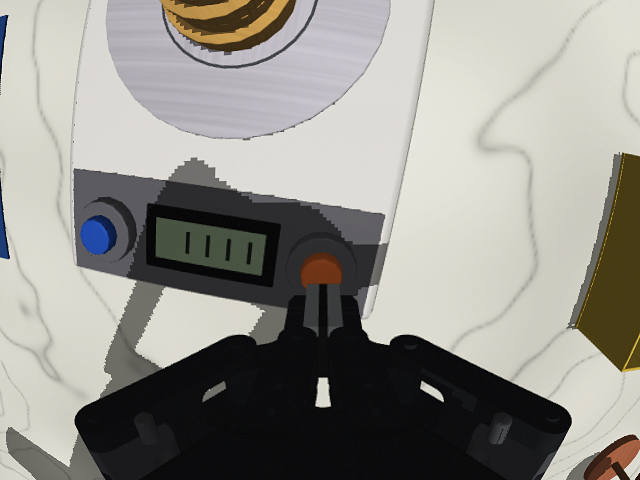

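```bash
cat > run4.py <<'E'
from h import *
import sys
p=bot.read_tool_pos(); bot.move_l([p[0],p[1],.2],feed=.25)
T=[("w50",.535,.297,.1155),("w100",.619,.199,.106),("w200",.518,.204,.094),("w200",.518,.107,.082),("w500",.606,.094,.062)]
for i,(n,x,y,zb) in enumerate(T):
    op=pick(n,*PAN,zb,lift=max(.15,zb+.08))
    if abs(op-SZ[n][0]/.085+.02)>.05: print("BAD GRIP"); sys.exit()
    place(n,x,y,.003,up=.12)
c=bot.capture("top");print(see(c))
E
python3 run4.py
```

```text
pick w50 open 0.317 exp 0.353 after 0.318 t 60.9
force [-0.1 -0.1 -1.2] 0.3153358909094131
t 64.7
pick w100 open 0.442 exp 0.471 after 0.439 t 68.1
force [-0.1 -1.7  1. ] 0.4356262149749758
t 71.5
pick w200 open 0.56 exp 0.588 after 0.561 t 74.5
force [-1.2 -0.6  2.7] 0.5662824497876933
t 78.0
pick w200 open 0.565 exp 0.588 after 0.561 t 81.1
force [-1.  -2.1  1.8] 0.5604903738116583
t 84.2
pick w500 open 0.71 exp 0.729 after 0.712 t 87.1
force [-2.5 -3.   2.7] 0.7041891566411933
t 90.2
[('w50', 0.5158, 0.2177, 0.0282), ('w50', 0.5334, 0.2965, 0.026)]
```

Arm covers part of the view; retreat and look.

Run:
```python
from h import *
bot.move_ptp([.30,-.25,.30],D)
c=bot.capture("top");save(c,"t8");print(see(c)); save(bot.capture("side"),"s8");print(bot.read_time())
```

```text
[('w200', 0.5163, 0.1064, 0.0467), ('w200', 0.5161, 0.2032, 0.0469), ('w50', 0.5334, 0.2965, 0.026), ('w500', 0.6048, 0.0933, 0.059), ('w100', 0.6172, 0.1986, 0.0363)]
92.0833
```

View pics/t8.png

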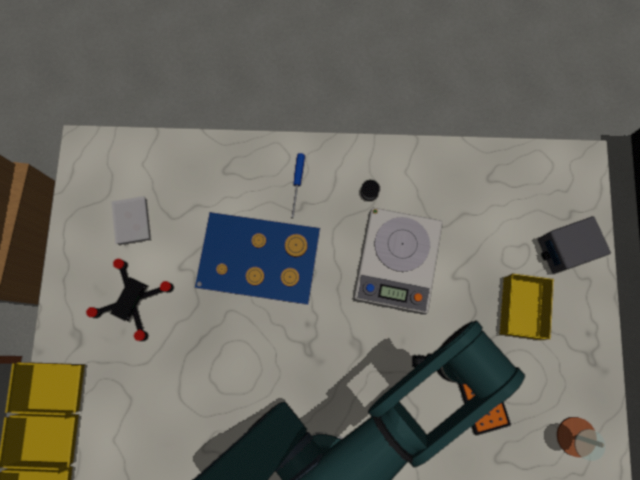

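View pics/s8.png

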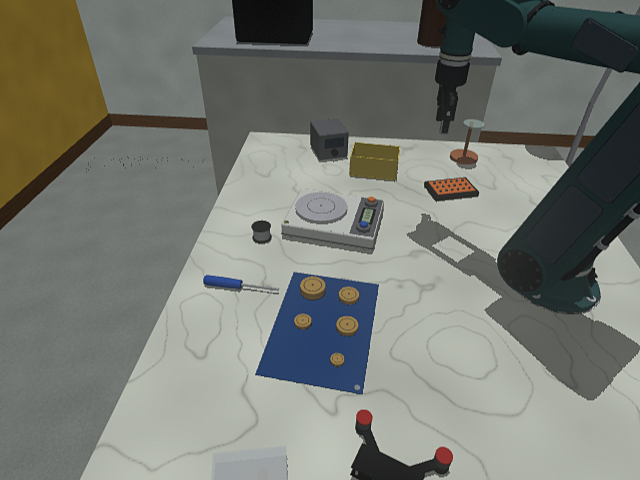

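All five weights lie flat and apart on the mat. The pan is empty, both keys are up, the other things have not moved, and the arm is clear.

Run:
```python
from h import *
bot.close_job()
```

```text
the job is handed in; nothing more can be done
```

I finished the job and handed it in at about 92 s of the 210 s allowed; no verdict was reported.

- **ZERO key:** I pressed it twice with the pan empty. The first press looked about 4 mm deep because the force baseline was taken too low. The second showed contact at 88 mm and a hard stop at 83 mm, which is the full 5 mm travel.
- **Stack:** all five weights went on the pan in the order 500, 200, 200, 100, 50. The 50 g weight was knocked about 4 cm during the run; I spotted this and picked it from its new place. The stack stood by itself within about 3 mm of the pan centre by the wrist camera.
- **CAL key:** I pressed it to the same hard stop, with the stack free and no weights on the mat.
- **Return:** I put all five weights back on the mat. The last top and side pictures show them flat, separate and within the mat. They landed up to 2 mm from where I aimed. The pan is empty, both keys are up, and the other things look unmoved.

**Disagreement:** the cameras put the key tops at about 67 mm, but touch suggested about 71 mm if the shut fingertips stand 17 mm ahead of the TCP. It did not affect the presses, which I stopped by force.

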